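# Fill the collet case, then hold its lid on the balance point

### The arm

A 6-joint arm with a two-finger parallel gripper is mounted at the origin on the work surface. World frame = base frame: x ahead of the robot, y to its left, z up, the work surface at z = 0. Lengths are in mm, angles in rad, forces in N, time in s.
With the tool pointing down it reaches from about 300 to 775 mm from the base axis. Payload 14.6 kg.
Tool frame: the origin (TCP) lies between the finger pads; the fingertips stand manip.tip_reach ahead of it and the grasp point (between the pads) lies 5 mm behind it (manip.tip_reach is the distance from the TCP to the fingertips, in mm); z points along the fingers, y is the line along which they close (so a half turn about z gives the same grasp; the last joint's range is limited). The gripper opens to 94 mm and grips with 3 to 60 N. Pads are 16 mm wide; open, the fingers measure 119 mm over their backs; the gripper's body (75 mm by 177 mm) begins 78 mm behind the grasp point.
Start: joints at [1.216, 0.3, 1.521, -0, 1.321, -0.067], TCP at [156.111, 527.369, 219.446] pointing down, gripper open.
Joint ranges: [-3.03, 3.03], [-0.79, 2.21], [0.23, 2.52], [-1.04, 4.18], [0, 3.07], [-2.55, 2.55]. Speed limits (rad/s): [2.22, 2.22, 2.57, 3.14, 3.14, 3.14].

### API

Orientations are given as [roll, pitch, yaw] about the fixed x, y, z axes, in that order (R = Rz(yaw) Ry(pitch) Rx(roll)).
In Python, from cell import manip gives the robot as it stands. The module is installed in compiled form; this text tells all that it offers.
- The arm moves only by the shell command python3 -m creep 'ROWS' [FORCE]. ROWS is JSON, a list of rows, each a list of 3 entries, a list of its own where there are three numbers: the opening, from -1 (shut) to 1 (fully open), then the shift along the tool's x, y, z in cm, then the turn about the tool's z in units of 5 degrees (1.0 is 5 degrees). In form: [[grip, [tx, ty, tz], roll], ...]. A call has 1 to 12 rows; each row is the pose to reach, as a shift and turn from the pose commanded when the call began, along the tool's axes at that moment; what a row does not reach only later rows make up. A row lasts 1/10 s, in which the tool goes at most 50 mm and 8.59 degrees, less where a joint would pass 70% of its speed; a pose out of reach is approached as far as the arm can. A call with a gripper value outside its range is refused whole. The fingers move at their own pace and stop on an object; FORCE is the grip in N (left out, the last holds). Time passes only in rows, so rows that repeat a pose let the fingers close. It gives the time, the measured TCP pose, the force, the opening and the grip force at its end, in the units of the state.
- manip.read_state(): the state, without advancing time (a new reading comes with each control period).
- manip.camera(name): name is "scene" or "top"; returns the picture (420x560x3 uint8, red, green, blue); there is no depth.
- manip.camera_params(name): a dict with "fovy" (degrees; the focal length in pixels is half the picture's height over the tangent of half this angle, whatever the lens; pixels are square), "cx", "cy" (the principal point, pixels), "k1" (the pictures are not rectified: a ray, as slopes to the right and down, at radius r is drawn at 1 + k1 r^2 times it, then the intrinsics apply), "origin" and "attitude" of the camera in the world. Camera axes: x right, y down, z forward; pixel columns grow to the right and rows downward; lengths in mm; the calibration is good to about 2 mm. A picture is of the moment at which its call begins. camera_params takes no time and is no camera call.
- manip.sign_off(): hands the job in; it is judged then, once.
The state is a dict: "clock": time; "joints": joint angles; "qd": joint speeds; "effort": joint torques, N m; "eef_pos": TCP position; "eef_rot": TCP orientation; "wrist_force": force on the tool from outside, world axes, zero at the start; "moment": the same for the moment, N m; "finger_gap": finger opening in mm; "finger_force": force on a finger pad.
Only numpy, scipy, OpenCV 4.12 (cv2) and the standard library are available. Lean on these libraries where they do the work, as an engineer would, in place of code of your own. Each camera call takes 0.05 s, during which the arm holds its last target. There are 200 camera calls.

### The job

Put the two loose collets back into the case, each set down (not dropped) fully home and upright in the free socket of the rack that holds its own size. Then grip the lid, which is lying open on its stop, between the fingers, bring it up to the point where it balances over its hinge without letting it slam or fall either way, and finish while still holding it there, gripped and quite still, so that I can screw the lid stay back on. Leave the screwdriver, the nut and the gauge stand alone.

Things in the scene. Friction and masses are not known exactly. Their poses are not given: they have to be found in the camera images.
- case: blue sheet-steel collet case fixed to the bench: 150 mm (its x) by 200 mm (its y), open base 42 mm high, 2 mm walls; origin at the centre of its underside. Its front (-x) faces the robot, the lid's hinge runs along y at the back (x = +75 mm, z = 42 mm). Two grey racks fill it side by side, one in front of the other, their tops 40 mm above the bench; which is in front varies
- rack_large: grey rack, 54 mm (x) by 184 mm (y) by 38 mm, fixed in the case; origin at the centre of its underside. Three sockets in a row along y, 58 mm apart: the middle one is free, the outer two hold fixed 33 mm collets
- rack_small: the same rack for the small size: three sockets 58 mm apart; the one at y = +58 mm is free, the other two hold fixed 26 mm collets. The rows of the two racks are 58 mm apart
- socket_large (a point): centre of the flat floor of the free socket in the large rack; its mouth is 18 mm higher. Round, straight hole 32 mm in diameter; a collet of the right size stands on the socket floor and projects 22 mm above the rack. z up, x and y along the case's x and y
- socket_small (a point): centre of the flat floor of the free socket in the small rack; its mouth is 18 mm higher. Round, straight hole 26 mm in diameter; a collet of the right size stands on the socket floor and projects 16 mm above the rack. z up, x and y along the case's x and y
- collet_large: the larger loose steel spring collet standing on its narrow end: 40 mm high, a cone from 24 mm diameter at the foot to 33 mm at 31 mm height, then a 33 mm band (with a thin groove) from 31 to 38 mm, the best place to grip, and a chamfered slotted top. Origin: centre of its foot, z up its axis. about 160 g, same all round
- collet_small: the smaller loose steel spring collet standing on its narrow end: 34 mm high, a cone from 19 mm diameter at the foot to 26 mm at 25 mm height, then a 26 mm band (with a thin groove) from 25 to 32 mm, the best place to grip, and a chamfered slotted top. Origin: centre of its foot, z up its axis. about 80 g, same all round
- lid (a joint): opening of the lid, rad: 0 shut, 1.85 lying back on its stop (the start). Blue sheet-steel pan, 150 mm from hinge to free edge, 200 wide, 25 deep, about 0.36 kg, on a free-swinging hinge. It balances at 1.34, when its centre of mass (82 mm from the hinge along the lid, 19 mm to its outer side) is above the hinge: beyond that it falls back, below it falls shut; lifting it off the stop takes 1 N
- lid_hinge (a point): middle of the lid's hinge line, 42 mm above the bench; turns with the lid: +x from the free edge to the hinge, y along the hinge line, z from the lid's open side to its outer side; the lid opens by a positive turn about +y
- lid_edge (a point): middle of the lid's free edge, halfway through its 25 mm depth, 150 mm from the hinge line; same axes as lid_hinge. The edge is a wall 4 mm thick and 25 mm deep (along z) between the outer panel and the open side: the fingers take it across z, 25 mm wide, reaching in along +x; the pan behind the wall is hollow
- screwdriver: screwdriver 170 mm long lying on the bench to the right; leave it alone
- nut: dark steel collet nut, 50 mm diameter, 22 mm high, on the bench to the left; leave it alone
- gauge_stand: dial gauge on a red magnetic base 60 x 50 mm, 180 mm tall, to the right; leave it alone
Things that resemble listed ones, but are neither listed nor needed, are in the scene too. What is shaped like the collet_small but red is not meant. Leave any yellow look-alike of the collet_large alone.

How it is judged:
By the outcome, as a careful person would: the job done as asked, in the order asked, and still so for the second after the job is handed in, while the arm keeps its last pose, push and grip.
It also fails if it takes over 61 s, if anything falls off the work surface, if the arm or the gripper's body presses on something with over 40 N, if the wrist force passes 120 N, or if a joint passes its speed limit or range.

## Working session

There is one attempt and no reset: what is moved stays moved. The work goes in short steps, Python scripts to look and compute and a shell command to move; the robot and the scene stay as the last step left them, time stands still between calls to the robot, and variables do not carry over. Pictures are saved under pics/ and viewed, at most 10 in all, crops included, and the job is handed in when it is done.

```bash
mkdir -p pics; python3 - <<'E'
from cell import manip
import cv2
for n in ("scene","top"):
    im=manip.camera(n); cv2.imwrite(f"pics/{n}0.png",im[:,:,::-1]); print(n,manip.camera_params(n))
print(manip.read_state(),manip.tip_reach)
E
```

```text
scene {'fovy': 50.254906558515664, 'cx': 275.89398353654184, 'cy': 209.46526503393372, 'k1': -0.026036516694643706, 'origin': array([956.60969684, 715.710717  , 701.96021212]), 'attitude': array([-2.21321291, -0.0042836 ,  2.62832   ])}
top {'fovy': 49.80620897809345, 'cx': 275.3962134104245, 'cy': 214.4544405825905, 'k1': -0.10003410386089333, 'origin': array([ 351.84803449,  -35.86333012, 1149.41238405]), 'attitude': array([-2.96853013, -0.01524793, -1.56076874])}
{'clock': 0.1, 'joints': array([ 1.21638636e+00,  3.00440405e-01,  1.52151334e+00, -4.14243798e-05,
        1.32071319e+00, -6.66157779e-02]), 'qd': array([ 0.00047543, -0.00174203, -0.00152418,  0.00060416, -0.00111281,
       -0.00024348]), 'effort': array([ 1.38727777e-03, -5.32639861e+01, -3.53289199e+01,  7.09779072e-02,
        2.33946828e-02, -6.85015198e-05]), 'eef_pos': array([156.05412892, 527.16353433, 218.93181863]), 'eef_rot': array([-3.14051809e+00, -3.14751791e-05,  2.85380872e+00]), 'wrist_force': array([ 0.02863017, -0.77984129,  0.41690386]), 'moment': array([ 0.02250393,  0.0551817 , -0.02420685]), 'finger_force': 0.0, 'finger_gap': 94.37925801329216} 14.0
```

View pics/scene0.png

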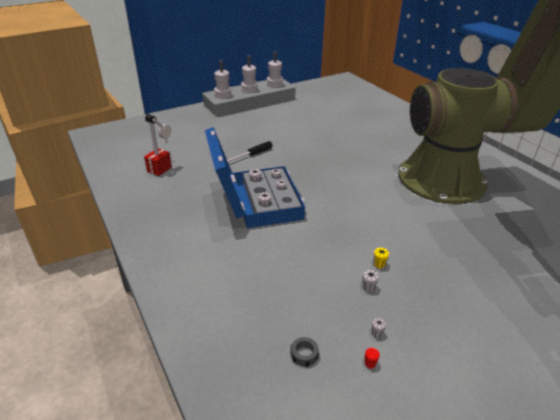

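View pics/top0.png

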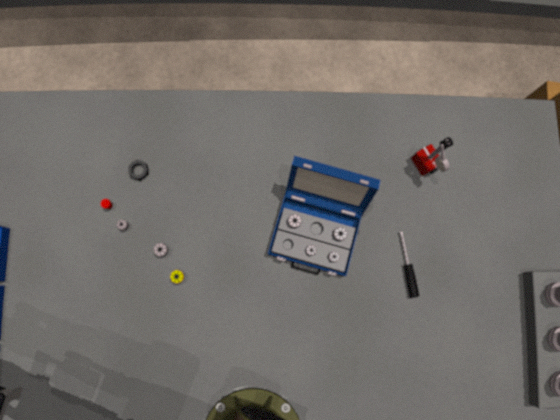

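Top view: the case is at about (316,225), with the large rack at the back (free middle socket ~(317,227)) and the small rack in front (free socket ~(288,243)).

Candidates:
- **Large collet:** steel at top (160,250) / scene (370,281), or yellow at top (177,277) / scene (381,258).
- **Small collet:** steel at top (122,225) / scene (378,327), or red at top (106,204) / scene (372,358).
- **Nut:** top (138,170).

I choose the two grey steel ones and will check them in a close crop.

```bash
python3 - <<'E'
import cv2,numpy as np
t=cv2.imread("pics/top0.png"); s=cv2.imread("pics/scene0.png")
def crop(im,x,y,w,h,k): return cv2.resize(im[y:y+h,x:x+w],(w*k,h*k),interpolation=cv2.INTER_CUBIC)
A=crop(t,95,190,100,100,4); B=crop(s,340,240,80,60*2+20-40,5)[:400,:400]
A=crop(t,95,190,100,75,4)
B=crop(s,335,265,100,75,4)
C=crop(t,265,205,100,75,4); D=crop(s,220,155,100,75,4)
cv2.imwrite("pics/crops.png",np.vstack([np.hstack([A,B]),np.hstack([C,D])]))
E
```

```text
(no output)
```

View pics/crops.png

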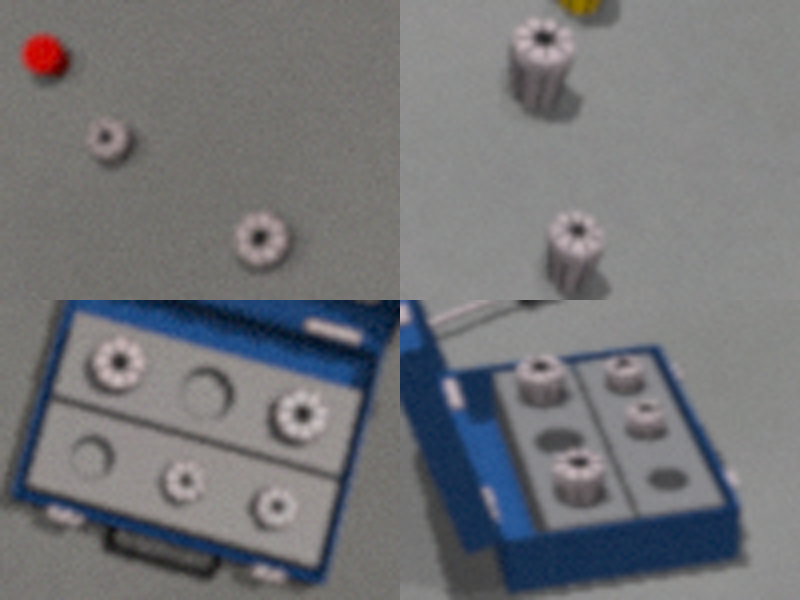

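The crop shows the grey loose collets with true bores: large at top (159.6,249), small at top (121.4,223.9). The red and yellow ones are clearly distinct. Both free sockets are also visible.

```bash
cat > h.py <<'E'
import numpy as np
from scipy.spatial.transform import Rotation as Rot
from scipy.optimize import least_squares
from cell import manip
P={n:manip.camera_params(n) for n in("top","scene")}
def proj(n,p):
    c=P[n]; R=Rot.from_euler("xyz",c["attitude"]).as_matrix(); q=(np.atleast_2d(p)-c["origin"])@R
    s=q[:,:2]/q[:,2:]; s=s*(1+c["k1"]*(s**2).sum(1,keepdims=True)); f=210/np.tan(np.radians(c["fovy"])/2)
    return s*f+[c["cx"],c["cy"]]
def at(n,uv,z):
    return least_squares(lambda v:(proj(n,[v[0],v[1],z])-uv).ravel(),[400,0]).x
def tri(ut,us):
    r=least_squares(lambda v:np.r_[(proj("top",v)-ut).ravel(),(proj("scene",v)-us).ravel()],[400,0,50]); return r.x,r.fun
E
python3 - <<'E'
from h import *
c=lambda x,y,ox,oy:np.array([ox+(x+.5)/4-.5,oy+(y+.5)/4-.5])
A=lambda x,y:c(x,y,95,190); B=lambda x,y:c(x-400,y,335,265); C=lambda x,y:c(x,y-300,265,205); D=lambda x,y:c(x-400,y-300,220,155)
L={"large":(A(260,238),B(544,39),40),"small":(A(107,137),B(577,231),34),
"L+":(C(119,361),D(580,463),62),"L-":(C(302,413),D(541,367),62),"S0":(C(184,481),D(646,408),56),"S-":(C(276,507),D(627,362),56),
"Lfree":(C(208,394),D(560,441),40),"Sfree":(C(93,457),D(668,480),40)}
for k,(a,b,z) in L.items():
    x,f=tri(a,b); print(k,z,"top",at("top",a,z).round(1),"scene",at("scene",b,z).round(1),"tri",x.round(1),f.round(2))
l={"L+":(29,58),"L-":(29,-58),"S0":(-29,0),"S-":(-29,-58),"Lfree":(29,0),"Sfree":(-29,58)}
def w(v,k):
    cs,sn=np.cos(v[2]),np.sin(v[2]);x,y=l[k]; return [v[0]+cs*x-sn*y,v[1]+sn*x+cs*y,L[k][2]]
for m in ((0,),(1,),(0,1)):
    r=least_squares(lambda v:np.concatenate([(proj(("top","scene")[i],w(v,k))-L[k][i]).ravel() for k in l for i in m]),[500,0,0])
    print(m,r.x.round(3),r.fun.round(1),np.round(w(r.x,"Lfree"),1),np.round(w(r.x,"Sfree"),1))
E
```

```text
large 40 top [455.6 233.7] scene [458.4 237.5] tri [455.8 234.8  36.3] [-0.07  0.07 -0.08 -0.  ]
small 34 top [518.1 335.6] scene [520.5 339.9] tri [518.2 337.4  30. ] [-0.18  0.19 -0.19 -0.01]
L+ 62 top [529.3 -96.9] scene [530.1 -92.6] tri [529.  -96.6  59.4] [-0.2   0.3  -0.36 -0.07]
L- 62 top [ 498.6 -208.6] scene [ 499.7 -204.5] tri [ 498.4 -208.6   59.5] [-0.13  0.2  -0.26 -0.05]
S0 56 top [ 457. -137.] scene [ 458.4 -134.6] tri [ 457.1 -137.1   54.2] [-0.03  0.04 -0.05 -0.01]
S- 56 top [ 441.7 -192.9] scene [ 441.2 -190.4] tri [ 441.1 -192.6   55. ] [-0.2   0.28 -0.38 -0.07]
Lfree 40 top [ 512.8 -153.5] scene [ 515.  -148.9] tri [ 513.  -153.7   36.6] [-0.09  0.13 -0.16 -0.03]
Sfree 40 top [472.8 -82.3] scene [475.4 -76.6] tri [472.8 -82.2  35.7] [-0.14  0.19 -0.23 -0.04]
(0,) [ 4.85369e+02 -1.45205e+02 -2.71000e-01] [ 0.1  0.2  0.1  0.3  0.2 -0.2  0.2 -0.1 -0.2 -0.2 -0.3 -0.1] [ 513.3 -153.    40. ] [472.9 -81.6  40. ]
(1,) [ 4.86666e+02 -1.41198e+02 -2.74000e-01] [-0.2 -0.1  0.2 -0.1  0.1  0.3 -0.4  0.4  0.1 -0.1  0.1 -0.3] [ 514.6 -149.1   40. ] [474.5 -77.5  40. ]
(0, 1) [ 4.85463e+02 -1.44257e+02 -2.72000e-01] [-0.3  0.1 -0.3 -0.8 -0.3  0.3  0.  -0.8 -0.2 -0.2 -0.1 -0.4 -0.2 -0.1
 -0.6 -0.3 -0.6 -0.2 -0.  -0.8 -0.7 -0.2 -0.  -1. ] [ 513.4 -152.1   40. ] [473.1 -80.6  40. ]
```

```bash
cat >> h.py <<'E'
def to(x,y,z,yaw=None):
    s=manip.read_state(); R=Rot.from_euler("xyz",s["eef_rot"]); d=R.inv().apply(np.array([x,y,z])-s["eef_pos"])/10
    cur=s["eef_rot"][2]; print("t",s["clock"],"shift cm",d.round(3), "roll",None if yaw is None else round(np.degrees((cur-yaw+np.pi)%(2*np.pi)-np.pi)/5,2))
E
python3 -c "
from h import *
to(457,235.5,100,1.300)
print(at('top',[177,277],40),at('top',[106,204],34),at('top',[138,170],22))"
```

```text
t 0.1 shift cm [-37.136 -19.412  11.913] roll 17.81
[388.04600294 187.64246808] [568.4767871  378.93547394] [661.46700081 305.93038571]
```

```bash
python3 -m creep '[[0.28,[-37.2,-19.5,9.5],17.8],[0.28,[-37.2,-19.5,9.5],17.8],[0.28,[-37.2,-19.5,9.5],17.8],[0.28,[-37.2,-19.5,9.5],17.8],[0.28,[-37.2,-19.5,9.5],17.8],[0.28,[-37.2,-19.5,9.5],17.8],[0.28,[-37.2,-19.5,9.5],17.8],[0.28,[-37.2,-19.5,9.5],17.8],[0.28,[-37.2,-19.5,9.5],17.8],[0.28,[-37.2,-19.5,9.5],17.8],[0.28,[-37.2,-19.5,9.5],17.8],[0.28,[-37.2,-19.5,9.5],17.8]]' 8; python3 -c "
from h import *
to(457,235.5,36,1.300)"
```

```text
clock: 1.3
eef_pos: [457.4, 234.5, 124.1]
eef_rot: [-3.141, 0.0, 1.299]
wrist_force: [0.6, 0.1, -0.4]
finger_gap: 60.3
finger_force: 0.0
t 1.3 shift cm [ 0.088 -0.063  8.81 ] roll -0.01
```

```bash
python3 -m creep '[[0.28,[0.1,-0.05,5],0],[0.28,[0.1,-0.05,7.5],0],[0.28,[0.1,-0.05,8.9],0],[0.28,[0.1,-0.05,8.9],0],[-0.5,[0.1,-0.05,8.9],0],[-0.5,[0.1,-0.05,8.9],0],[-0.5,[0.1,-0.05,8.9],0],[-0.5,[0.1,-0.05,8.9],0],[-0.5,[0.1,-0.05,8.9],0],[-0.5,[0.1,-0.05,8.9],0],[-0.5,[0.1,-0.05,8.9],0]]' 8
```

```text
clock: 2.4
eef_pos: [457.7, 236.1, 36.2]
eef_rot: [3.141, -0.001, 1.3]
wrist_force: [-0.1, -0.1, 7.3]
finger_gap: 32.8
finger_force: 8.0
```

```bash
python3 -m creep '[[0.28,[0,0,0.1],0],[0.28,[0,0,0.1],0],[0.28,[0,0,0.1],-1.7],[0.28,[0,0,0.1],-3.4],[0.28,[0,0,0.1],-18],[0.28,[0,0,0.1],-18],[0.28,[0,0,0.1],-18],[0.28,[0,0,0.1],-18],[0.28,[0,0,0.1],-18],[0.28,[0,0,0.1],-18],[0.28,[0,0,0.1],-18],[0.28,[0,0,0.1],-18]]' 8;python3 -m creep '[[0.28,[0,0,0],-0.9],[0.28,[0,0,0],-0.9],[-0.5,[0,0,0],-0.9],[-0.5,[0,0,0],-0.9],[-0.5,[0,0,0],-0.9],[-0.5,[0,0,0],-0.9],[-0.5,[0,0,0],-0.9],[-0.5,[0,0,0],-0.9],[-0.5,[0,0,0],-0.9]]' 20
```

```text
clock: 3.6
eef_pos: [457.1, 235.8, 34.3]
eef_rot: [-3.141, -0.0, 2.803]
wrist_force: [-0.3, -0.3, -0.2]
finger_gap: 59.8
finger_force: 0.0
clock: 4.5
eef_pos: [457.2, 235.9, 34.4]
eef_rot: [-3.142, -0.0, 2.876]
wrist_force: [0.3, 0.3, 0.3]
finger_gap: 32.2
finger_force: 20.0
```

```bash
python3 -c "
from h import *
to(514.4,-150.6,120,2.870)"; python3 -m creep '[[-0.5,[0,0,-0.5],0],[-0.5,[0,0,-2],0],[-0.5,[0,0,-5],0],[-0.5,[0,0,-8.5],0],[-0.5,[0,0,-8.5],0]]' 20
```

```text
t 4.5 shift cm [-15.679 -35.784  -8.556] roll 0.06
clock: 5.0
eef_pos: [459.0, 236.7, 123.8]
eef_rot: [3.137, 0.005, 2.876]
wrist_force: [-0.2, 0.4, -2.8]
finger_gap: 32.0
finger_force: 20.0
```

```bash
python3 -m creep '[[-0.5,[-0.8,-1.8,0],0],[-0.5,[-2,-5,0],0],[-0.5,[-4,-9,0],0],[-0.5,[-6,-13.5,0],0],[-0.5,[-8,-18,0],0],[-0.5,[-10,-23,0],0],[-0.5,[-12,-27.5,0],0],[-0.5,[-14,-32,0],0],[-0.5,[-15.3,-35,0],0],[-0.5,[-15.7,-35.8,0],0],[-0.5,[-15.7,-35.8,0],0],[-0.5,[-15.7,-35.8,0],0]]' 20;  python3 - <<'E'
from h import *
import cv2
to(514.4,-150.6,90,2.870)
t=manip.camera("top"); s=manip.camera("scene")
cv2.imwrite("pics/t1.png",t[:,:,::-1]);cv2.imwrite("pics/s1.png",s[:,:,::-1])
f=lambda im,x,y:cv2.resize(im[y:y+150,x:x+100],(400,600),interpolation=cv2.INTER_CUBIC)
cv2.imwrite("pics/c1.png",np.hstack([f(t,265,145),f(s,220,110)])[:,:,::-1])
E
```

```text
clock: 6.2
eef_pos: [514.4, -149.7, 119.0]
eef_rot: [3.141, -0.001, 2.876]
wrist_force: [0.2, -0.4, -1.8]
finger_gap: 32.2
finger_force: 20.0
t 6.2 shift cm [-0.028 -0.084  2.903] roll 0.07
```

View pics/c1.png

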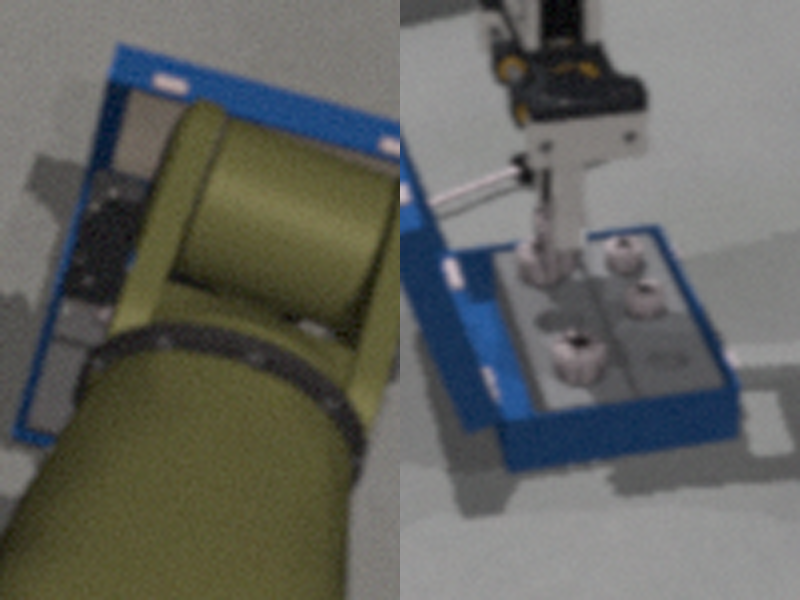

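The arm hides the case from the top camera. In the scene view the held collet is over the large rack's free socket at about crop (560,315). I'll lower it, going by the locally corrected coordinates and the wrist force.

```bash
python3 -m creep '[[-0.5,[-0.02,-0.08,1],0],[-0.5,[-0.02,-0.08,2.5],0],[-0.5,[-0.02,-0.08,4],0],[-0.5,[-0.02,-0.08,4.6],0],[-0.5,[-0.02,-0.08,5],0],[-0.5,[-0.02,-0.08,5.3],0],[-0.5,[-0.02,-0.08,5.5],0],[-0.5,[-0.02,-0.08,5.5],0],[-0.5,[-0.02,-0.08,5.5],0]]' 20
```

```text
clock: 7.2
eef_pos: [514.8, -151.7, 64.7]
eef_rot: [-3.142, 0.0, 2.876]
wrist_force: [0.2, -0.5, -1.7]
finger_gap: 32.1
finger_force: 20.0
```

```bash
python3 -m creep '[[-0.5,[0,0.08,0],0],[-0.5,[0,0.08,0.2],0],[-0.5,[0,0.08,0.4],0],[-0.5,[0,0.08,0.5],0],[-0.5,[0,0.08,0.6],0],[-0.5,[0,0.08,0.6],0],[-0.5,[0,0.08,0.6],0]]' 20
```

```text
clock: 7.9
eef_pos: [514.9, -150.9, 58.5]
eef_rot: [-3.142, 0.0, 2.876]
wrist_force: [-0.2, 0.0, -1.8]
finger_gap: 32.1
finger_force: 20.0
```

```bash
python3 -m creep '[[-0.5,[0,0,0.05],0],[-0.5,[0,0,0.1],0],[-0.5,[0,0,0.15],0],[-0.5,[0,0,0.2],0],[-0.5,[0,0,0.23],0],[-0.5,[0,0,0.25],0],[-0.5,[0,0,0.25],0],[-0.5,[0,0,0.25],0]]' 20
```

```text
clock: 8.7
eef_pos: [515.1, -150.9, 56.3]
eef_rot: [-3.141, 0.001, 2.876]
wrist_force: [-0.9, -0.3, 4.9]
finger_gap: 32.2
finger_force: 20.0
```

Floor contact came at TCP z 56.3 against 56.4 expected, so it is home. Now I'll release gently and lift.

```bash
python3 -m creep '[[-0.1,[0,0,-0.03],0],[-0.1,[0,0,-0.05],0],[-0.1,[0,0,-0.05],0],[-0.1,[0,0,-0.05],0],[-0.1,[0,0,-1],0],[-0.1,[0,0,-3],0],[-0.1,[0,0,-6],0],[-0.1,[0,0,-6.5],0],[-0.1,[0,0,-6.5],0]]' 10; python3 -c "
from h import *
to(519.7,338.1,121,1.300)"
```

```text
clock: 9.6
eef_pos: [515.3, -151.0, 122.1]
eef_rot: [-3.141, 0.002, 2.876]
wrist_force: [-0.3, -0.5, -0.8]
finger_gap: 42.4
finger_force: 0.0
t 9.6 shift cm [12.426 47.305  0.076] roll 18.06
```

```bash
python3 -m creep '[[0.06,[0.8,3,0],0],[0.06,[2,7.5,0],1.5],[0.06,[3.2,12.2,0],3],[0.06,[4.5,17,0],4.6],[0.06,[5.7,21.8,0],6.2],[0.06,[7,26.5,0],7.8],[0.06,[8.2,31.3,0],9.4],[0.06,[9.5,36,0],11],[0.06,[10.7,40.7,0],12.6],[0.06,[11.7,44.5,0],14.2],[0.06,[12.3,47,0],15.8],[0.06,[12.4,47.3,0],17.4]]' 8; python3 -c "
from h import *
import cv2
cv2.imwrite('pics/t2.png',manip.camera('top')[:,:,::-1]);cv2.imwrite('pics/s2.png',manip.camera('scene')[:,:,::-1])
to(519.7,338.1,35,1.300)"
```

```text
clock: 10.8
eef_pos: [518.2, 341.7, 119.3]
eef_rot: [-3.14, 0.001, 1.355]
wrist_force: [-0.2, -0.1, -0.6]
finger_gap: 50.0
finger_force: 0.0
t 10.9 shift cm [-0.042  0.134  8.437] roll 0.65
```

```bash
python3 -m creep '[[0.06,[-0.05,0.1,3],0.6],[0.06,[-0.05,0.1,6],0.6],[0.06,[-0.05,0.1,8],0.6],[0.06,[-0.05,0.1,8.45],0.6],[0.06,[-0.05,0.1,8.45],0.6],[0.06,[-0.05,0.1,8.45],0.6],[-0.6,[-0.05,0.1,8.45],0.6],[-0.6,[-0.05,0.1,8.45],0.6],[-0.6,[-0.05,0.1,8.45],0.6],[-0.6,[-0.05,0.1,8.45],0.6],[-0.6,[-0.05,0.1,8.45],0.6],[-0.6,[-0.05,0.1,8.45],0.6]]' 8
```

```text
clock: 12.1
eef_pos: [520.5, 337.6, 36.8]
eef_rot: [3.141, -0.0, 1.305]
wrist_force: [-0.4, 0.3, 3.8]
finger_gap: 26.0
finger_force: 8.0
```

```bash
python3 - <<'E'
from h import *
import cv2
t=cv2.imread("pics/t2.png"); s=cv2.imread("pics/s2.png")
f=lambda im,x,y:cv2.resize(im[y:y+75,x:x+100],(800,600),interpolation=cv2.INTER_CUBIC)
cv2.imwrite("pics/c2.png",f(t,265,205)); 
E
```

```text
(no output)
```

View pics/c2.png

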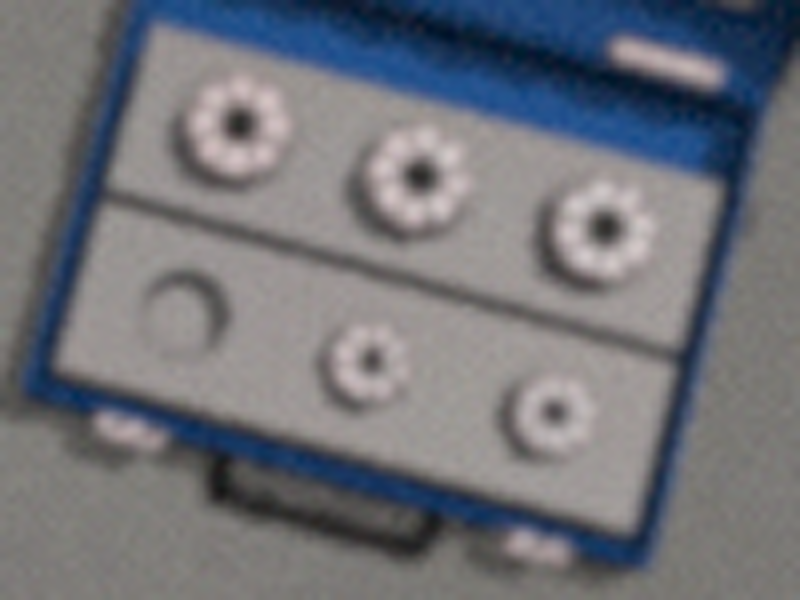

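The large collet sits home, level with and midway between its neighbours: crop (421,176), against their midpoint (422,175). Next is the second squeeze on the small one.

```bash
python3 -m creep '[[0.06,[0,0,0],0],[0.06,[0,0,0],0],[0.06,[0,0,0],-1.5],[0.06,[0,0,0],-3.1],[0.06,[0,0,0],-18],[0.06,[0,0,0],-18],[0.06,[0,0,0],-18],[0.06,[0,0,0],-18],[0.06,[0,0,0],-18],[0.06,[0,0,0],-18],[0.06,[0,0,0],-18],[0.06,[0,0,0],-18]]' 8;python3 -m creep '[[0.06,[0,0,0],-1],[0.06,[0,0,0],-1],[-0.6,[0,0,0],-1],[-0.6,[0,0,0],-1],[-0.6,[0,0,0],-1],[-0.6,[0,0,0],-1],[-0.6,[0,0,0],-1],[-0.6,[0,0,0],-1],[-0.6,[0,0,0],-1]]' 15
```

```text
clock: 13.3
eef_pos: [520.3, 337.4, 36.2]
eef_rot: [-3.141, -0.0, 2.782]
wrist_force: [-0.9, -0.9, 0.8]
finger_gap: 50.0
finger_force: 0.0
clock: 14.2
eef_pos: [520.3, 337.4, 36.4]
eef_rot: [-3.142, -0.0, 2.863]
wrist_force: [-0.2, 1.0, -0.3]
finger_gap: 25.2
finger_force: 15.0
```

```bash
python3 -m creep '[[-0.6,[0,0,-0.5],0],[-0.6,[0,0,-2],0],[-0.6,[0,0,-5],0],[-0.6,[0,0,-8],0],[-0.6,[0,0,-8],0],[-0.6,[0,0,-8],0]]' 15; python3 -c "
from h import *
to(474.6,-79.3,116,2.870)"
```

```text
clock: 14.8
eef_pos: [520.6, 337.6, 117.7]
eef_rot: [3.14, 0.001, 2.863]
wrist_force: [-0.6, 0.1, -0.5]
finger_gap: 25.4
finger_force: 15.0
t 14.8 shift cm [ -7.056 -41.34    0.124] roll -0.08
```

```bash
python3 -m creep '[[-0.6,[-0.4,-2,0],-0.1],[-0.6,[-1.1,-6,0],-0.1],[-0.6,[-1.9,-10.7,0],-0.1],[-0.6,[-2.7,-15.5,0],-0.1],[-0.6,[-3.5,-20.2,0],-0.1],[-0.6,[-4.3,-25,0],-0.1],[-0.6,[-5.1,-29.7,0],-0.1],[-0.6,[-5.9,-34.5,0],-0.1],[-0.6,[-6.6,-38.5,0],-0.1],[-0.6,[-7,-41,0],-0.1],[-0.6,[-7.06,-41.35,0],-0.1],[-0.6,[-7.06,-41.35,0],-0.1]]' 15; python3 -m creep '[[-0.6,[0,0,1],0],[-0.6,[0,0,3],0],[-0.6,[0,0,4],0],[-0.6,[0,0,4],0],[-0.6,[0,0,4],0]]'; python3 -c "
from h import *
to(474.6,-79.3,61.5,2.870)"
```

```text
clock: 16.0
eef_pos: [474.1, -79.6, 115.9]
eef_rot: [3.142, -0.001, 2.87]
wrist_force: [0.6, -0.3, 0.0]
finger_gap: 25.3
finger_force: 15.0
clock: 16.5
eef_pos: [474.6, -79.1, 76.5]
eef_rot: [-3.142, -0.0, 2.872]
wrist_force: [0.2, -0.7, -0.7]
finger_gap: 25.3
finger_force: 15.0
t 16.5 shift cm [-0.011 -0.021  1.504] roll 0.02
```

```bash
python3 -m creep '[[-0.6,[0,-0.02,0.3],0],[-0.6,[0,-0.02,0.6],0],[-0.6,[0,-0.02,0.9],0],[-0.6,[0,-0.02,1.2],0],[-0.6,[0,-0.02,1.4],0],[-0.6,[0,-0.02,1.5],0],[-0.6,[0,-0.02,1.5],0],[-0.6,[0,-0.02,1.5],0]]'; python3 -m creep '[[-0.6,[0,0,0.05],0],[-0.6,[0,0,0.1],0],[-0.6,[0,0,0.15],0],[-0.6,[0,0,0.2],0],[-0.6,[0,0,0.25],0],[-0.6,[0,0,0.28],0],[-0.6,[0,0,0.28],0],[-0.6,[0,0,0.28],0]]'
```

```text
clock: 17.3
eef_pos: [474.4, -79.8, 61.5]
eef_rot: [-3.142, 0.0, 2.871]
wrist_force: [-0.1, -0.5, -0.2]
finger_gap: 25.2
finger_force: 15.0
clock: 18.1
eef_pos: [474.5, -79.8, 58.7]
eef_rot: [-3.141, 0.0, 2.871]
wrist_force: [0.0, -2.9, 1.9]
finger_gap: 25.1
finger_force: 15.0
```

```bash
python3 -m creep '[[-0.6,[0,-0.04,0],0],[-0.6,[0,-0.04,0.02],0],[-0.6,[0,-0.04,0.04],0],[-0.6,[0,-0.04,0.06],0],[-0.6,[0,-0.04,0.06],0],[-0.6,[0,-0.04,0.06],0]]'
```

```text
clock: 18.7
eef_pos: [474.4, -80.1, 58.3]
eef_rot: [3.141, 0.0, 2.871]
wrist_force: [-0.3, -0.2, 5.8]
finger_gap: 25.6
finger_force: 15.0
```

```bash
python3 -m creep '[[-0.23,[0,0,-0.03],0],[-0.23,[0,0,-0.05],0],[-0.23,[0,0,-0.05],0],[-0.23,[0,0,-0.05],0],[-0.23,[0,0,-1],0],[-0.23,[0,0,-3],0],[-0.23,[0,0,-7],0],[-0.23,[0,0,-11],0],[-0.23,[0,0,-16],0],[-0.23,[0,0,-19],0],[-0.23,[0,0,-19],0]]' 10
python3 - <<'E'
from h import *
import cv2
t=cv2.imread("pics/t2.png"); s=cv2.imread("pics/s2.png")
f=lambda im,x,y:cv2.resize(im[y:y+150,x:x+100],(400,600),interpolation=cv2.INTER_CUBIC)
cv2.imwrite("pics/c3.png",np.hstack([f(t,285,145),f(s,195,120)]))
E
```

```text
clock: 19.8
eef_pos: [475.4, -80.3, 252.9]
eef_rot: [3.141, 0.008, 2.872]
wrist_force: [-0.5, -1.2, 0.2]
finger_gap: 36.2
finger_force: 0.0
```

View pics/c3.png

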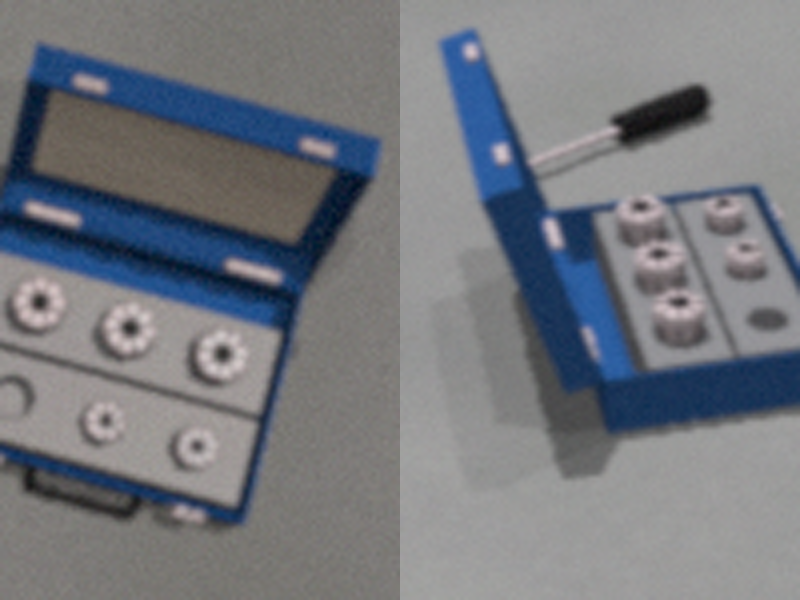

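The lid's free-edge face is clear. Top crop corners: outer edge (40,44) to (381,138), inner edge ≈(33,84) to (374,177). Scene crop: outer (440,38) and (487,198), inner (478,28) and (525,185). The large collet looks level with its neighbours here too.

```bash
cat > lid.py <<'E'
from h import *
c4=lambda x,y,ox,oy:np.array([ox+(x+.5)/4-.5,oy+(y+.5)/4-.5])
a=-0.272; ux=np.array([np.cos(a),np.sin(a),0]); uy=np.array([-np.sin(a),np.cos(a),0]); uz=np.array([0,0,1.])
C0=np.array([486.9,-143.4,0])   # rack midpoint
W=lambda x,y,z:C0+x*ux+y*uy+z*uz
k={"L+":(W(29,58,62),[294.37,219.87],None)}
cc=lambda x,y,ox,oy:c4(x,y,ox,oy)
ref=[(W(29,58,62),cc(119,61,265,205),cc(180,163,220,155)),(W(29,-58,62),cc(302,113,265,205),cc(141,67,220,155)),
(W(-29,0,56),cc(184,181,265,205),cc(246,108,220,155)),(W(-29,-58,56),cc(276,207,265,205),cc(227,62,220,155)),
(W(29,0,40),cc(208,94,265,205),cc(160,141,220,155)),(W(-29,58,40),cc(93,157,265,205),cc(268,180,220,155))]
off={n:np.mean([r[i+1]-proj(n,r[0])[0] for r in ref],0) for i,n in enumerate(("top","scene"))}
def lidpt(hx,th,x,y,z,hy=0):   # local lid point -> world
    return W(hx+np.cos(th)*x+np.sin(th)*z, y+hy, 42-np.sin(th)*x+np.cos(th)*z)
E
python3 - <<'E'
from lid import *
print({k:v.round(2) for k,v in off.items()})
T=lambda x,y:c4(x,y,285,145); S=lambda x,y:c4(x-400,y,195,120)
obs=[("top",T(40,44),100,25),("top",T(381,138),-100,25),("top",T(33,84),100,0),("top",T(374,177),-100,0),
("scene",S(440,38),-100,25),("scene",S(487,198),100,25),("scene",S(478,28),-100,0),("scene",S(525,185),100,0)]
def res(v,sel=(0,1,2,3,4,5,6,7)): return np.concatenate([proj(o[0],lidpt(v[0],v[1],-150,o[2],o[3],v[2]))[0]-(o[1]-off[o[0]]) for o in np.array(obs,object)[list(sel)]])
for sel in ([0,1,2,3],[4,5,6,7],list(range(8))):
    r=least_squares(lambda v:res(v,sel),[75,1.85,0]); print(sel,r.x.round(3),r.fun.reshape(-1,2).round(1).tolist())
r=least_squares(lambda v:res([v[0],1.85,v[1]]),[75,0]); print(r.x,r.fun.round(1)); hx=r.x[0]
print("edge start",lidpt(hx,1.85,-150,0,12.5), "bal",lidpt(hx,1.34,-150,0,12.5))
# case front wall/hinge check: outer front corners at z=42
E
```

```text
{'top': array([0.74, 0.63]), 'scene': array([0.48, 0.37])}
[0, 1, 2, 3] [74.525  1.931 -1.533] [[-0.1, 0.1], [0.4, 1.1], [-1.0, -1.4], [0.6, 0.2]]
[4, 5, 6, 7] [91.359  1.792  4.968] [[0.4, 0.1], [-1.0, 0.2], [0.3, -0.4], [0.4, -0.0]]
[0, 1, 2, 3, 4, 5, 6, 7] [83.287  1.851 -0.973] [[-0.4, 0.1], [0.6, 1.2], [-1.4, -0.9], [0.5, 0.9], [0.2, 0.4], [-1.3, 0.3], [-0.2, -0.6], [-0.2, -0.5]]
[83.45142803 -0.94897853] [-0.4  0.   0.6  1.2 -1.4 -0.9  0.5  0.8  0.2  0.3 -1.3  0.2 -0.2 -0.6
 -0.2 -0.5]
edge start [ 618.67630525 -180.15406155  182.74640236] bal [ 545.95314047 -159.8706603   190.88209135]
```

```bash
python3 -c "
from lid import *
p=W(136.3,0,250);print(p);to(*p,1.299)"; python3 -m creep '[[0.28,[0,0,0],0.5]]'
```

```text
[ 618.18899951 -180.01814588  250.        ]
t 19.8 shift cm [-16.42   -5.796   0.418] roll 18.02
clock: 19.9
eef_pos: [474.2, -80.1, 248.8]
eef_rot: [3.141, 0.001, 2.828]
wrist_force: [-0.3, -0.1, -0.2]
finger_gap: 41.3
finger_force: 0.0
```

```bash
python3 -c "
from lid import *
to(*W(136.3,0,250),1.299)"; python3 -m creep '[[0.28,[-1,-0.4,0],1],[0.28,[-3,-1.2,0],2.5],[0.28,[-5.5,-2.2,0],4],[0.28,[-8,-3.2,0],5.6],[0.28,[-10.5,-4.2,0],7.2],[0.28,[-13,-5.1,0],8.8],[0.28,[-15,-5.9,0],10.4],[0.28,[-16.2,-6.3,0],12],[0.28,[-16.2,-6.3,0],13.6],[0.28,[-16.2,-6.3,0],15.2],[0.28,[-16.2,-6.3,0],16.8],[0.28,[-16.2,-6.3,0],17.5]]'; python3 - <<'E'
from lid import *
import cv2
to(*W(136.3,0,182),1.299)
s=manip.camera("scene")
cv2.imwrite("pics/c4.png",cv2.resize(s[80:230,160:360],(800,600),interpolation=cv2.INTER_CUBIC)[:,:,::-1])
E
```

```text
t 19.9 shift cm [-16.782  -5.058  -0.096] roll 17.52
clock: 21.1
eef_pos: [608.6, -189.9, 247.3]
eef_rot: [-3.14, -0.0, 1.295]
wrist_force: [-0.1, -0.4, 0.5]
finger_gap: 59.7
finger_force: 0.0
t 21.1 shift cm [1.212 0.663 6.528] roll -0.04
```

View pics/c4.png

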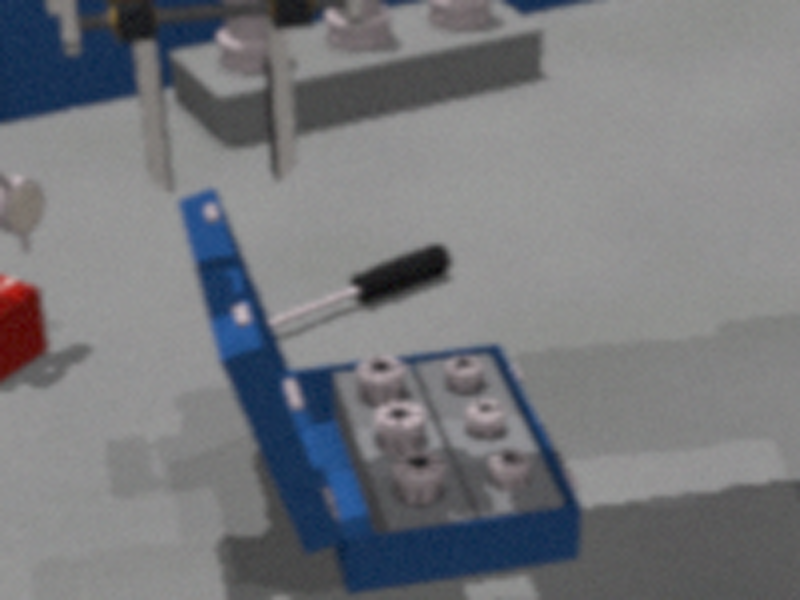

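Both collets stand home at crop (400,430) and (508,468), matching their neighbours. The open fingers, with tips at (160,188) and (283,178), straddle the lid edge at about (215,270). Next I'll lower and close lightly.

```bash
python3 -m creep '[[0.28,[0.8,0.4,0],0],[0.28,[1.2,0.66,0],0],[0.28,[1.2,0.66,1],0],[0.28,[1.2,0.66,3],0],[0.28,[1.2,0.66,5],0],[0.28,[1.2,0.66,6],0],[0.28,[1.2,0.66,6.5],0],[0.28,[1.2,0.66,6.5],0],[0.28,[1.2,0.66,6.5],0]]' 5; python3 -c "
from lid import *
to(*W(136.3,0,182),1.299)"
```

```text
clock: 22.05
eef_pos: [618.7, -180.3, 183.8]
eef_rot: [3.14, 0.0, 1.301]
wrist_force: [-0.1, 0.3, 0.4]
finger_gap: 60.3
finger_force: 0.0
t 22.05 shift cm [ 0.015 -0.061  0.183] roll 0.02
```

```bash
python3 -m creep '[[0,[0,-0.1,0.1],0],[-0.2,[0,-0.1,0.1],0],[-0.35,[0,-0.1,0.1],0],[-0.45,[0,-0.1,0.1],0],[-0.6,[0,-0.1,0.1],0],[-0.7,[0,-0.1,0.1],0],[-0.7,[0,-0.1,0.1],0],[-0.7,[0,-0.1,0.1],0],[-0.7,[0,-0.1,0.1],0],[-0.7,[0,-0.1,0.1],0]]' 5; python3 -c "
from lid import *
to(*W(136.3,0,182),1.299)"
```

```text
clock: 23.05
eef_pos: [617.6, -180.0, 182.3]
eef_rot: [3.141, 0.0, 1.301]
wrist_force: [3.1, 0.3, 3.5]
finger_gap: 24.5
finger_force: 5.0
t 23.05 shift cm [0.015 0.052 0.03 ] roll 0.02
```

```bash
for i in 1 2 3; do python3 -m creep '[[-0.7,[0,0.03,0],0],[-0.7,[0,0.06,0],0],[-0.7,[0,0.06,0],0]]' 5 | tr '\n' ' '; echo; done
```

```text
clock: 23.35 eef_pos: [618.1, -180.2, 182.1] eef_rot: [3.141, 0.0, 1.301] wrist_force: [1.3, -0.8, 2.4] finger_gap: 24.7 finger_force: 5.0 
clock: 23.65 eef_pos: [618.6, -180.3, 181.9] eef_rot: [-3.141, 0.0, 1.301] wrist_force: [0.7, -0.5, 1.4] finger_gap: 24.4 finger_force: 5.0 
clock: 23.95 eef_pos: [619.1, -180.4, 181.8] eef_rot: [-3.141, -0.0, 1.301] wrist_force: [1.1, -0.5, 0.5] finger_gap: 24.5 finger_force: 5.0
```

```bash
for i in 1 2 3 4; do python3 -m creep '[[-0.7,[0,0.03,0],0],[-0.7,[0,0.06,0],0],[-0.7,[0,0.06,0],0]]' 5 | tr '\n' ' '; echo; done
```

```text
clock: 24.25 eef_pos: [619.6, -180.5, 181.6] eef_rot: [-3.141, -0.0, 1.301] wrist_force: [-0.9, 0.2, -2.3] finger_gap: 24.8 finger_force: 5.0 
clock: 24.55 eef_pos: [620.0, -180.6, 181.7] eef_rot: [-3.14, -0.0, 1.301] wrist_force: [-3.3, 1.3, -3.2] finger_gap: 24.5 finger_force: 5.0 
clock: 24.85 eef_pos: [620.2, -180.7, 181.7] eef_rot: [-3.139, -0.0, 1.301] wrist_force: [-8.6, 2.6, -1.3] finger_gap: 24.5 finger_force: 5.0 
clock: 25.15 eef_pos: [620.6, -180.8, 181.7] eef_rot: [-3.139, -0.0, 1.301] wrist_force: [-8.9, 2.2, -2.3] finger_gap: 25.5 finger_force: 5.0
```

```bash
python3 -m creep '[[-0.7,[0,-0.05,0],0],[-0.7,[0,-0.15,-0.03],0],[-0.7,[0,-0.35,-0.1],0],[-0.7,[0,-0.6,-0.18],0],[-0.7,[0,-0.85,-0.26],0],[-0.7,[0,-1.1,-0.33],0],[-0.7,[0,-1.35,-0.39],0],[-0.7,[0,-1.6,-0.44],0],[-0.7,[0,-1.85,-0.49],0],[-0.7,[0,-2.1,-0.54],0],[-0.7,[0,-2.35,-0.58],0],[-0.7,[0,-2.5,-0.6],0]]' 6;  python3 -m creep '[[-0.7,[0,-0.1,-0.02],0],[-0.7,[0,-0.3,-0.06],0],[-0.7,[0,-0.55,-0.1],0],[-0.7,[0,-0.8,-0.14],0],[-0.7,[0,-1.05,-0.17],0],[-0.7,[0,-1.3,-0.2],0],[-0.7,[0,-1.55,-0.22],0],[-0.7,[0,-1.8,-0.24],0],[-0.7,[0,-2.05,-0.26],0],[-0.7,[0,-2.3,-0.27],0],[-0.7,[0,-2.5,-0.28],0],[-0.7,[0,-2.5,-0.28],0]]' 6; python3 -c "
from lid import *
to(*W(64.5,0,190),1.299)"
```

```text
clock: 26.35
eef_pos: [597.5, -174.5, 188.8]
eef_rot: [3.14, 0.0, 1.301]
wrist_force: [2.3, -0.9, 6.5]
finger_gap: 25.2
finger_force: 6.0
clock: 27.55
eef_pos: [573.2, -167.7, 191.0]
eef_rot: [3.141, 0.0, 1.301]
wrist_force: [1.9, -0.6, 2.2]
finger_gap: 25.8
finger_force: 6.1
t 27.55 shift cm [ 0.023 -2.514  0.099] roll 0.02
```

```bash
python3 -m creep '[[-0.7,[0.02,-0.1,0],0],[-0.7,[0.02,-0.35,0],0],[-0.7,[0.02,-0.6,0.01],0],[-0.7,[0.02,-0.85,0.02],0],[-0.7,[0.02,-1.1,0.03],0],[-0.7,[0.02,-1.35,0.04],0],[-0.7,[0.02,-1.6,0.05],0],[-0.7,[0.02,-1.85,0.06],0],[-0.7,[0.02,-2.1,0.08],0],[-0.7,[0.02,-2.3,0.09],0],[-0.7,[0.02,-2.45,0.1],0],[-0.7,[0.02,-2.5,0.1],0]]' 6; python3 -m creep '[[-0.7,[0,0,0],0],[-0.7,[0,0,0],0],[-0.7,[0,0,0],0],[-0.7,[0,0,0],0]]' 12;python3 - <<'E'
from lid import *
import cv2
to(*W(64.5,0,190),1.299)
t=manip.camera("top");s=manip.camera("scene")
f=lambda im,x,y:cv2.resize(im[y:y+150,x:x+100],(400,600),interpolation=cv2.INTER_CUBIC)
cv2.imwrite("pics/c5.png",np.hstack([f(t,270,135),f(s,200,100)])[:,:,::-1])
E
```

```text
clock: 28.75
eef_pos: [549.2, -160.8, 190.0]
eef_rot: [3.141, -0.0, 1.301]
wrist_force: [2.2, -0.2, 4.5]
finger_gap: 27.7
finger_force: 6.9
clock: 29.15
eef_pos: [549.5, -160.9, 190.0]
eef_rot: [3.141, -0.0, 1.301]
wrist_force: [1.5, 1.5, 5.1]
finger_gap: 27.5
finger_force: 12.9
t 29.15 shift cm [ 0.004 -0.047 -0.002] roll 0.02
```

View pics/c5.png

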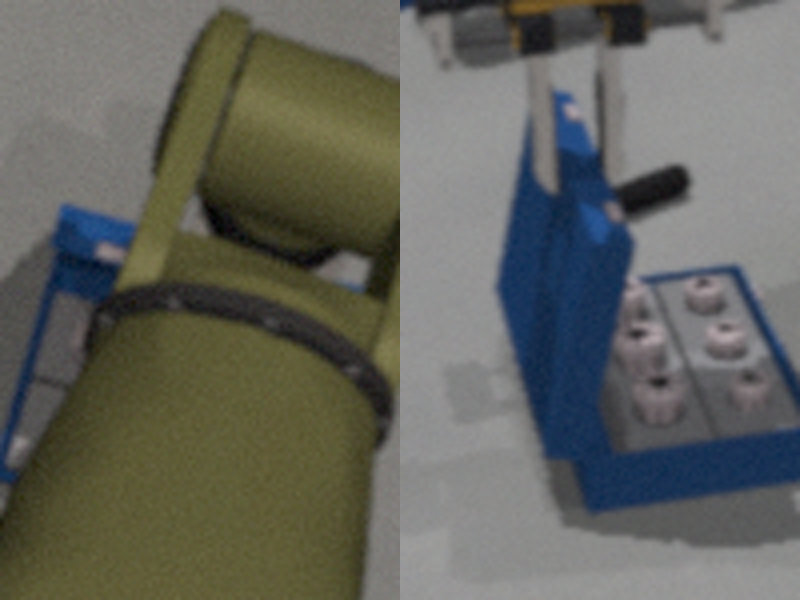

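The lid is upright, leaning forward, with a finger on each side: finger tips at crop (550,190) and (612,180). The lid's near top corners are ≈(582,200) outer and ≈(633,240) open side. I'll check the angle from these and from the finger gap.

```bash
python3 - <<'E'
from lid import *
S=lambda x,y:c4(x-400,y,200,100)-off["scene"]
for hx in (83.5,84.8):
    for th in (1.28,1.34,1.40):
        print(hx,th,[((proj("scene",lidpt(hx,th,-150,100,z))[0]+off["scene"]-[200,100]+.5)*4-.5+[400,0]).round(0) for z in (25,0)])
    r=least_squares(lambda v:np.r_[proj("scene",lidpt(hx,v[0],-150,100,25,v[1]))[0]-S(582,200),proj("scene",lidpt(hx,v[0],-150,100,0,v[1]))[0]-S(633,240)],[1.34,0]);print(r.x,r.fun)
s=manip.read_state(); p=(s["eef_pos"]-C0); print("case x",p@ux)
# contact geometry: TCP case x and gap vs angle
tip=s["eef_pos"][2]-14-42
for th in (1.30,1.32,1.34,1.36,1.38):
    c,q=np.cos(th),np.sin(th); sr=(tip-25*c)/q; xr=-sr*c+25*q; xf=-150*c; print(th,"gap",round(xr-xf,2),"mid",round((xr+xf)/2,2))
E
```

```text
83.5 1.28 [array([611., 241.]), array([653., 247.])]
83.5 1.34 [array([595., 241.]), array([638., 245.])]
83.5 1.4 [array([579., 243.]), array([622., 244.])]
[  1.33351574 -26.94647134] [ 1.42400471  4.37807084 -0.80552732 -4.608121  ]
84.8 1.28 [array([609., 241.]), array([651., 247.])]
84.8 1.34 [array([593., 241.]), array([636., 245.])]
84.8 1.4 [array([577., 243.]), array([620., 244.])]
[  1.32437732 -27.31183573] [ 1.43264739  4.33671984 -0.82199868 -4.56224702]
case x 64.94262205317646
1.3 gap 28.89 mid -25.68
1.32 gap 28.72 mid -22.87
1.34 gap 28.52 mid -20.05
1.36 gap 28.29 mid -17.24
1.38 gap 28.04 mid -14.43
```

The near-corner pixels predicted for 1.34 rad are (593,241) and (636,245). They match the bright edge face's lower corners, ≈(596,242) and ≈(633,240). TCP position gives 1.34 and the gap roughly agrees. I'll let it settle, confirm it is still, and hand in.

```bash
python3 -m creep '[[-0.7,[0,-0.02,0],0],[-0.7,[0,-0.02,0],0],[-0.7,[0,-0.02,0],0],[-0.7,[0,-0.02,0],0],[-0.7,[0,-0.02,0],0],[-0.7,[0,-0.02,0],0],[-0.7,[0,-0.02,0],0],[-0.7,[0,-0.02,0],0],[-0.7,[0,-0.02,0],0],[-0.7,[0,-0.02,0],0]]' 12; python3 -c "
from lid import *
s=manip.read_state();print(abs(s['qd']).max(),s['eef_pos'],(s['eef_pos']-C0)@ux,s['finger_gap'],s['finger_force'])
print(manip.sign_off())"
```

```text
clock: 30.25
eef_pos: [549.2, -160.8, 189.9]
eef_rot: [3.141, -0.0, 1.301]
wrist_force: [2.2, 1.5, 5.2]
finger_gap: 27.6
finger_force: 13.0
0.0013775182156316752 [ 549.24140422 -160.83364934  189.93469042] 64.73315115744147 27.637297247866442 13.013389063999057
the job is handed in; nothing more can be done
None
```

Both collets are seated upright in their own sockets, the lid is gripped and held still at about 1.34 rad (its balance point), and the job was handed in at about 30 s.

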